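# Screw the lock ring onto a marbling tray's drain outlet

### The job

The marbling tray has been washed and stands bottom up: fit its drain outlet again. Put the blue lock ring over the threaded white outlet, dotted side up, and screw it on clockwise, regripping as needed (about one to one and a half turns), until it meets the rubber seal and the resistance clearly rises. Stop there, snug but not overtightened, let go, and leave everything else where it lies.

Things in the scene. Friction and masses are not known exactly. Their poses are not given: they have to be found in the camera images.
- ring: blue plastic lock ring (nut) with twelve flat sides, 60 mm across flats, 18 mm tall, 44 mm bore with a coarse rounded right-hand thread inside (crests on a 36.6 mm circle), 35 to 70 g. Starts lying flat on the tray, yellow dot up. Origin at the centre of its underside, z up; x points to the yellow dot, which marks the lower end of its thread; flats face x and every 30 degrees from it
- outlet: white plastic drain outlet: hollow threaded stud upright on the tray, fixed. Origin on its axis at the tray's face, z up; x (red tick on its top) marks the upper end of its right-hand thread. 36 mm tall; smooth nose 34.6 mm across, bevelled to 27 mm at the top; rounded thread 39.4 mm over the crests from 23 mm height down to the seal, 8 mm down per clockwise turn
- outlet_top (a point): centre of the outlet's top end. A ring lowered over it rests on the thread, underside 12.5 to 21 mm over the tray's face, lowest with its dot 0 to 60 degrees counter-clockwise of the tick. Turned clockwise from above it sinks 8 mm a turn and is caught under the thread's end as the dot passes the tick; then 0.8 to 1.4 free turns (below 0.1 N m, 2 mm up-down play) until it tightens
- seal: black rubber seal ring around the foot of the outlet, 58 mm across, 4 to 8 mm thick as it is worn or new (not measured: feel for it); origin on the axis at the tray's face. Once the thread pulls the ring onto it, the turning resistance climbs to 0.5 N m within 20 to 70 degrees (between turns it can read less, or reversed). Snug is 0.3 to 0.7 N m; 1 N m or more is too tight
- tray: galvanised steel tray standing upside down, fixed, 350 x 500 x 60 mm. Origin under its centre on the table; its flat face is 60 mm above the table
- washer: spare black rubber washer lying flat on the tray, 58 mm across, 5 mm thick, leave alone; origin at the centre of its underside
- jar_violet: glass jar with violet paint and a brush in it, 64 mm across, 82 mm tall, brush to 180 mm, leave alone; origin under its centre
- jar_amber: glass jar with amber paint and a brush, as the violet one, leave alone
- jar_black: small jar of black ink, 52 mm across, 60 mm tall, leave alone; origin under its centre
- jar_lid: gold jar lid, 66 mm across, 12 mm tall, leave alone; origin under its centre
- awl: drawing awl with wooden handle, 160 mm long, leave alone; origin under the handle's front end
- comb: wooden marbling comb with steel pins, 240 mm long, leave alone; origin under the bar's centre
- elbow: white plastic hose elbow, about 65 mm, leave alone; origin under it

How it is judged:
By the outcome, as a careful person would: the job done as asked, in the order asked, and still so for the second after the job is handed in, with the robot touching nothing.
It also fails if it takes over 72 s, if anything falls off the work surface, if the arm or the gripper's body presses on something with over 40 N, if the wrist force passes 120 N, or if a joint passes its speed limit or range.

### The arm

A 7-joint arm with a two-finger parallel gripper is mounted at the origin on the work surface. World frame = base frame: x ahead of the robot, y to its left, z up, the work surface at z = 0. Lengths are in m, angles in rad, forces in N, time in s.
With the tool pointing down it reaches from about 0.4 to 0.875 m from the base axis. Payload 19.3 kg.
Tool frame: the origin (TCP) lies midway between the tips of the shut fingers; the grasp point (between the pads) lies 19 mm behind it; z points along the fingers, y is the line along which they close (so a half turn about z gives the same grasp; the last joint's range is limited). The gripper opens to 85 mm and grips with 20 to 120 N. Pads are 22 mm wide; open, the fingers measure 114 mm over their backs; the gripper's body (76 mm by 85 mm) begins 54 mm behind the grasp point. The pads swing forward as they close: fully open they stand 13 mm farther back than shut.
Start: joints at [1.033, 0.521, -0.036, 1.599, 0.021, 1.021, -0.113], TCP at [0.282, -0.558, 0.231] pointing down, gripper open.
Joint ranges: [-2.91, 2.91], [-0.3, 2.13], [-1.5, 1.42], [0.17, 2.43], [-1.26, 4.41], [0.16, 1.93], [-2.52, 2.52]. Speed limits (rad/s): [1.89, 1.89, 2.39, 2.39, 3.01, 3.01, 3.01].

### API

Orientations are given as [roll, pitch, yaw] about the fixed x, y, z axes, in that order (R = Rz(yaw) Ry(pitch) Rx(roll)).
In Python, from workcell import * gives the robot as it stands.
- The arm moves only by the shell command python3 -m creep 'ROWS' [FORCE]. ROWS is JSON, a list that holds one entry, the list of rows, each a list of 7 numbers: the closure, from -1 (fully open) to 1 (shut), then the shift along the tool's x, y, z in m, then the turn, a rotation vector about the tool's x, y, z in degrees. A call has 1 to 10 rows; each row shifts and turns the commanded pose from where the row before left it, along the tool's axes as they then stand; what a row does not reach is not made up. A row lasts 1/10 s, in which the tool goes at most 50 mm and 8.59 degrees, less where a joint would pass 70% of its speed; a pose out of reach is approached as far as the arm can. A call is refused whole if a number of a shift passes 0.05 or a number of a turn 8.59, either way. A call with a gripper value outside its range is refused whole. The fingers move at their own pace and stop on an object; FORCE is the grip in N (left out, the last holds). Time passes only in rows, so rows that do not move let the fingers close. It gives the time, the measured TCP pose, the force, the opening and the grip force at its end, in the units of the state.
- observe(): the state, without advancing time (a new reading comes with each control period).
- grab_frame(name): name is "side" or "top"; returns a dict with "image" (480x640x3 uint8, red, green, blue), "range_z" (480x640 float32, m along the optical axis (not along the pixel's ray), 0 where there is no reading), "fx", "fy", "cx", "cy" (pixels), "k1" (the pictures are not rectified: a ray, as slopes to the right and down, at radius r is drawn at 1 + k1 r^2 times it, then the intrinsics apply), "R" (3x3) and "t" (3): a world point X has camera coordinates R X + t. Camera axes: x right, y down, z forward; pixel columns grow to the right and rows downward; lengths in m; the calibration is good to about 2 mm. A picture is of the moment at which its call begins.
- job_done(): hands the job in; it is judged then, once.
Trained networks look in a picture, given as the dict that the camera call returned (one of the last four; its "shot" number tells which), for a name from the list of things; names that differ only in an ending like _2 or _b are one class to them, and where a whole thing is asked for, a point or a joint stands for the part that bears it (a point fixed in the world has none). Each returns a list of dicts, best first, with "confidence" (0 to 1); they miss things now and then, are a little off and sometimes report something else, mostly with a low value. They report only what shows in the picture. A call takes as long as a camera call.
- find_in(picture, thing): "extent" ([centre column, centre row, width, height] in pixels, round what is visible of it).
- outline_of(picture, thing): "region" (480x640 bool, what is visible of it) and "extent" ([centre column, centre row, width, height] in pixels, round what is visible of it).
- tip_of(picture, thing): "position" ([column, row] in pixels: a listed point, or the origin of a listed thing).
The state is a dict: "clock": time; "qpos": joint angles; "qd": joint speeds; "joint_efforts": joint torques, N m; "position": TCP position; "tool_rot": TCP orientation; "force": force on the tool from outside, world axes, zero at the start; "moment": the same for the moment, N m; "grip_width": finger opening in m; "finger_force": force on a finger pad.
Only numpy, scipy, OpenCV 4.12 (cv2) and the standard library are available. Lean on these libraries where they do the work, as an engineer would, in place of code of your own. Each camera call takes 0.05 s, during which the arm holds its last target. There are 200 camera calls.

## Working session

There is one attempt and no reset: what is moved stays moved. The work goes in short steps, Python scripts to look and compute and a shell command to move; the robot and the scene stay as the last step left them, time stands still between calls to the robot, and variables do not carry over. Pictures are saved under pics/ and viewed, at most 10 in all, crops included, and the job is handed in when it is done.

```bash
mkdir -p pics; cat > h.py <<'E'
from workcell import *
import numpy as np, cv2
def ray(f,u,v):
    x,y=(u-f["cx"])/f["fx"],(v-f["cy"])/f["fy"]
    p=cv2.undistortPoints(np.array([[[u,v]]],float),np.array([[f["fx"],0,f["cx"]],[0,f["fy"],f["cy"]],[0,0,1]]),np.array([f["k1"],0,0,0.]))[0,0]
    R=np.array(f["R"]);t=np.array(f["t"])
    return -R.T@t, R.T@np.array([p[0],p[1],1])
def at_z(f,u,v,z):
    o,d=ray(f,u,v); return o+d*(z-o[2])/d[2]
def save(f,n): cv2.imwrite("pics/"+n,cv2.cvtColor(np.asarray(f["image"]),cv2.COLOR_RGB2BGR))
E
python3 - <<'E'
from h import *
np.set_printoptions(precision=4,suppress=True)
for c in("top","side"):
    f=grab_frame(c); save(f,c+"0.png"); print(c,-np.array(f["R"]).T@f["t"])
    for n,z in(("ring",.06),("outlet_top",.096),("outlet",.06),("washer",.06)):
        for r in tip_of(f,n)[:2]: print(n,r["position"],round(r["confidence"],2),at_z(f,*r["position"],z))
    for n in("ring",):
        for r in outline_of(f,n)[:1]:
            m,_=cv2.minEnclosingCircle(np.argwhere(r["region"])[:,::-1].astype(np.float32)); print("outl",r["extent"],r["confidence"],at_z(f,*r["extent"][:2],.073))
print(observe())
E
```

```text
top [0.3546 0.0146 1.2466]
ring [316.7, 202.1] 0.93 [0.5842 0.0448 0.06  ]
ring [283.0, 251.2] 0.27 [0.4648 0.1223 0.06  ]
outlet [283.9, 254.0] 0.55 [0.4582 0.1199 0.06  ]
washer [373.4, 221.0] 0.72 [ 0.5408 -0.0911  0.06  ]
washer [499.1, 284.7] 0.28 [ 0.394  -0.3906  0.06  ]
outl [317.9, 200.9, 24.3, 26.3] 0.86 [0.5846 0.0417 0.073 ]
side [0.1282 0.7024 0.7218]
ring [282.4, 247.1] 0.92 [0.5858 0.0472 0.06  ]
outlet_top [317.6, 269.1] 0.76 [0.4576 0.106  0.096 ]
outlet [317.0, 285.4] 0.7 [0.4524 0.1168 0.06  ]
washer [299.7, 267.1] 0.51 [0.5143 0.0861 0.06  ]
washer [329.2, 225.8] 0.49 [ 0.5305 -0.0824  0.06  ]
outl [282.2, 244.4, 28.1, 23.9] 0.96 [0.5826 0.052  0.073 ]
{'clock': 0.6, 'qpos': array([ 1.0328,  0.5214, -0.0363,  1.5995,  0.0212,  1.0211, -0.1128]), 'qd': array([ 0.0002,  0.0005,  0.0004,  0.0018, -0.0009,  0.0014, -0.0002]), 'joint_efforts': array([ -0.0009, -92.649 ,   1.9772, -37.0142,   0.0181,   0.0021,
         0.    ]), 'position': array([ 0.2818, -0.5579,  0.2313]), 'tool_rot': array([3.1416, 0.    , 0.4678]), 'force': array([-0.4313,  0.3822,  0.0266]), 'moment': array([0.0105, 0.033 , 0.0091]), 'finger_force': 0.0, 'grip_width': 0.08528251336750206}
```

```bash
python3 - <<'E'
import cv2,numpy as np
a=cv2.imread("pics/top0.png")[160:310,210:410];b=cv2.imread("pics/side0.png")[190:340,210:410]
cv2.imwrite("pics/c0.png",np.hstack([cv2.resize(a,(400,300),interpolation=2),cv2.resize(b,(400,300),interpolation=2)]))
c=np.hstack([cv2.resize(cv2.imread("pics/top0.png"),(400,300)),cv2.resize(cv2.imread("pics/side0.png"),(400,300))])
cv2.imwrite("pics/c1.png",np.vstack([cv2.imread("pics/c0.png"),c]))
E
```

```text
(no output)
```

View pics/c1.png

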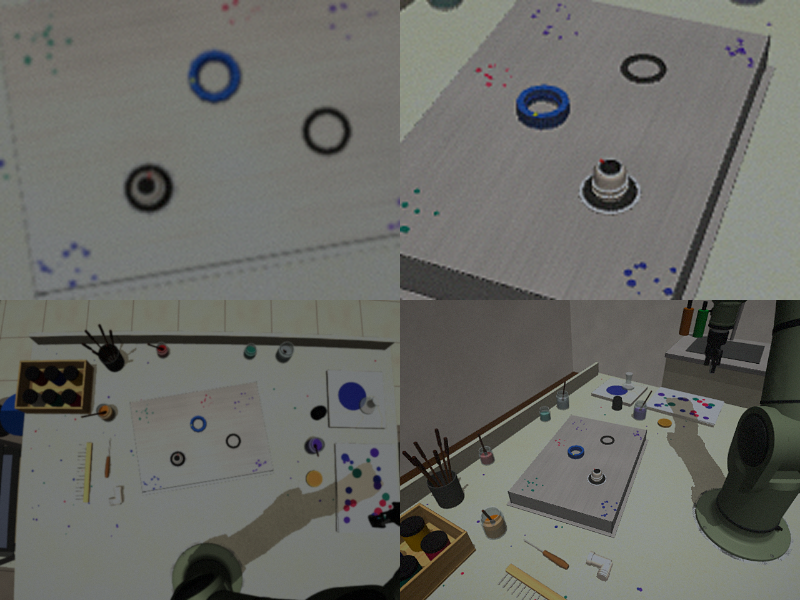

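```bash
cat > meas.py <<'E'
from h import *
np.set_printoptions(precision=4,suppress=True)
def cloud(f,box):
    u0,u1,v0,v1=box;P=[];C=[];d=f["range_z"]
    for v in range(v0,v1):
        for u in range(u0,u1):
            if d[v,u]>0:
                o,r=ray(f,u,v);P.append(o+r*d[v,u]);C.append(f["image"][v,u])
    return np.array(P),np.array(C,float)
if __name__=="__main__":
  for c,rb,ob in(("top",(298,336,180,218),(266,304,234,274)),("side",(260,305,225,262),(292,342,258,302))):
    f=grab_frame(c)
    P,C=cloud(f,rb); blue=(C[:,2]>1.5*C[:,0])&(C[:,2]>60); yel=(C[:,0]>1.3*C[:,2])&(C[:,1]>1.2*C[:,2])&(C[:,0]>70)
    B=P[blue]; print(c,"z med tray",np.median(P[:,2]),"ring",blue.sum(),B.min(0),B.max(0),"mid",(B.min(0)+B.max(0))/2)
    T=B[B[:,2]>.072];print("  topface",len(T),(T.min(0)+T.max(0))/2, T.mean(0)); print("  yellow",yel.sum(),P[yel].mean(0) if yel.any() else 0)
    P,C=cloud(f,ob); red=(C[:,0]>1.5*C[:,2])&(C[:,0]>1.5*C[:,1]);dk=(C.max(1)<60)&(P[:,2]<.08)
    H=P[P[:,2]>.078]; print("  outlet hi",len(H),(H.min(0)+H.max(0))/2,H.max(0)-H.min(0)); print("  red",red.sum(),P[red].mean(0) if red.any() else 0)
    if dk.any(): print("  dark",dk.sum(),(P[dk].min(0)+P[dk].max(0))/2,P[dk].max(0)-P[dk].min(0))
E
python3 meas.py
```

```text
top z med tray 0.06001524239011791 ring 281 [0.5617 0.0154 0.0629] [0.6224 0.0748 0.0826] mid [0.5921 0.0451 0.0727]
  topface 235 [0.5921 0.0452 0.0773] [0.5918 0.0439 0.0765]
  yellow 0 0
  outlet hi 208 [0.4587 0.1189 0.0902] [0.0377 0.0351 0.0234]
  red 5 [0.4689 0.1169 0.0954]
  dark 213 [0.4589 0.1196 0.0651] [0.0547 0.0529 0.0127]
side z med tray 0.06049888099868417 ring 232 [ 0.56   -0.0034  0.0588] [0.6348 0.0773 0.0807] mid [0.5974 0.0369 0.0697]
  topface 185 [0.5902 0.0463 0.0764] [0.5913 0.0456 0.0773]
  yellow 4 [0.5838 0.0694 0.0786]
  outlet hi 246 [0.4547 0.1235 0.0885] [0.0361 0.0347 0.0208]
  red 6 [0.4694 0.1112 0.0903]
  dark 170 [0.4563 0.123  0.0633] [0.0553 0.0545 0.0075]
```

Ring at about (0.591, 0.0455) with its dot at about 103°. Outlet at about (0.458, 0.120) with its tick at about -15°. I'll move over the ring now.

```bash
python3 -m creep '[[[-1,0.039,-0.0285,0,0,0,0],[-1,0.039,-0.0285,0,0,0,0],[-1,0.039,-0.0285,0,0,0,0],[-1,0.039,-0.0285,0,0,0,0],[-1,0.039,-0.0285,0,0,0,0],[-1,0.039,-0.0285,0,0,0,0],[-1,0.039,-0.0285,0,0,0,0],[-1,0.039,-0.0285,0,0,0,0],[-1,0.039,-0.0285,0,0,0,0],[-1,0.039,-0.0285,0,0,0,0]]]'
python3 -m creep '[[[-1,0.039,-0.0285,0,0,0,0],[-1,0.039,-0.0285,0,0,0,0],[-1,0.039,-0.0285,0,0,0,0],[-1,0.039,-0.0285,0,0,0,0],[-1,0,0,0,0,0,-8.5],[-1,0,0,0,0,0,-8.5],[-1,0,0,0,0,0,-8.5],[-1,0,0,0,0,0,-8.5],[-1,0,0,0,0,0,-8.5],[-1,0,0,0,0,0,-8.5]]]'
python3 -c "
from h import *;s=observe();print(s['qpos'],s['tool_rot'],s['position'])"
```

```text
clock: 1.7
position: [0.5021, -0.1258, 0.2316]
tool_rot: [3.141, -0.0, 0.468]
force: [0.7, -0.6, 0.2]
grip_width: 0.0855
finger_force: 0.0
clock: 2.7
position: [0.5893, 0.0444, 0.2314]
tool_rot: [3.141, 0.0, 1.364]
force: [0.3, 0.6, -0.9]
grip_width: 0.0854
finger_force: 0.0
[ 0.12900937  0.49508864 -0.43287456  1.67715221  0.23598411  1.02122756
 -0.58904544] [3.14148737e+00 3.05228258e-05 1.36386893e+00] [0.58926899 0.04438039 0.23135698]
```

```bash
python3 -m creep '[[[-1,0,0,0,0,0,-8.5],[-1,0,0,0,0,0,-8.5],[-1,0,0,0,0,0,-8.5],[-1,0,0,0,0,0,-8.5],[-1,0,0,0,0,0,-8.5],[-1,0,0,0,0,0,-8.5],[-1,0,0,0,0,0,-8.5],[-1,0,0,0,0,0,-8.5],[-1,0,0,0,0,0,-8.5],[-1,0,0,0,0,0,-8.5]]]'
python3 - <<'E'
from h import *;s=observe();print(s['qpos'],s['tool_rot'],s['position'])
f=grab_frame("side");save(f,"s1.png");g=grab_frame("top")
cv2.imwrite("pics/c2.png",np.hstack([cv2.resize(cv2.cvtColor(x["image"],4)[v:v+60,u:u+80],(400,300),interpolation=2) for x,u,v in((f,245,215),(f,280,250))]))
E
```

```text
clock: 3.7
position: [0.5893, 0.0443, 0.2313]
tool_rot: [-3.142, 0.0, 2.847]
force: [-0.5, -0.1, -0.2]
grip_width: 0.0854
finger_force: 0.0
[ 0.3551606   0.56783181 -0.78035175  1.66514137  0.44033588  1.0928658
  0.72272903] [-3.14151892e+00  1.19010937e-04  2.84725072e+00] [0.58927631 0.04432653 0.23134275]
```

View pics/c2.png

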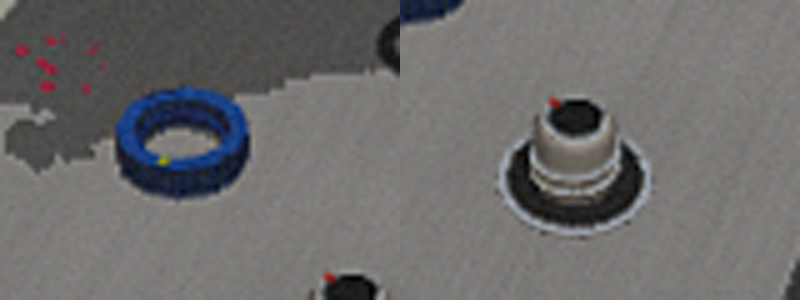

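```bash
python3 - <<'E'
from h import *
f=grab_frame("side")
A=lambda a,b,z:(lambda d:(d[:2],np.hypot(*d[:2]),np.degrees(np.arctan2(d[1],d[0]))))(at_z(f,*a,z)-at_z(f,*b,z))
print("dot",A((277.8,247),(281.4,240.4),.078),at_z(f,281.4,240.4,.078))
print("tick",A((311,270.6),(315.4,273.6),.096),at_z(f,315.4,273.6,.096),at_z(f,315,286,.062))
E
```

```text
dot (array([-0.00614899,  0.02435627]), np.float64(0.025120467090997786), np.float64(104.16883299197019)) [0.58874483 0.04565174 0.078     ]
tick (array([ 0.01249233, -0.00327983]), np.float64(0.012915713221458016), np.float64(-14.710832148370388)) [0.45473457 0.12025124 0.096     ] [0.45415916 0.12229569 0.062     ]
```

```bash
python3 -m creep '[[[-1,0,0,0,0,0,-7.5],[-1,0,0,0,0,0,-7.5],[-1,0,0,0,0,0,-7.5],[-1,0,0,0,0,0,-7.5],[-1,0,0,0,0,0,0]]]'
```

```text
clock: 4.35
position: [0.5892, 0.0444, 0.2311]
tool_rot: [3.141, -0.0, -2.92]
force: [0.1, 0.3, 0.4]
grip_width: 0.0854
finger_force: 0.0
```

```bash
python3 -m creep '[[[-1,-0.001,0.001,0.043,0,0,1],[-1,0,0,0.043,0,0,0],[-1,0,0,0.043,0,0,0],[-1,0,0,0.03,0,0,0],[-1,0,0,0.014,0,0,0],[-1,0,0,0,0,0,0],[0,0,0,0,0,0,0],[0,0,0,0,0,0,0],[0,0,0,0,0,0,0],[0,0,0,0,0,0,0]]]' 50
```

```text
clock: 5.35
position: [0.591, 0.0458, 0.0604]
tool_rot: [-3.141, 0.003, -2.937]
force: [-2.8, -0.9, 11.4]
grip_width: 0.0585
finger_force: 52.0
```

```bash
python3 -m creep '[[[0,0,0,-0.01,0,0,0],[0,0,0,-0.03,0,0,0],[0,0,0,-0.03,0,0,0],[0,0.029,0.025,0,0,0,0],[0,0.029,0.025,0,0,0,0],[0,0.029,0.025,0,0,0,0],[0,0.029,0.025,0,0,0,0],[0,0,0,0,0,0,0]]]'
python3 -m creep '[[[0,0,0,0,0,0,8.5],[0,0,0,0,0,0,8.5],[0,0,0,0,0,0,8.5],[0,0,0,0,0,0,8.5],[0,0,0,0,0,0,8.5],[0,0,0,0,0,0,8.5],[0,0,0,0,0,0,8.5],[0,0,0,0,0,0,8.5],[0,0,0,0,0,0,8.5],[0,0,0,0,0,0,8.5]]]'
python3 -m creep '[[[0,0,0,0,0,0,0],[0,0,0,0,0,0,0]]]'
python3 - <<'E'
from h import *
print(observe()["moment"],observe()["qpos"])
f=grab_frame("side");g=grab_frame("top")
cv2.imwrite("pics/c3.png",np.hstack([cv2.resize(cv2.cvtColor(x["image"],4)[v:v+90,u:u+120],(400,300),interpolation=2) for x,u,v in((f,260,215),(g,225,205))]))
E
```

```text
clock: 6.15
position: [0.4531, 0.1218, 0.1298]
tool_rot: [-3.141, 0.001, -2.932]
force: [-0.1, -0.9, -0.4]
grip_width: 0.0583
finger_force: 54.5
clock: 7.15
position: [0.4567, 0.1199, 0.1295]
tool_rot: [3.14, -0.0, 1.857]
force: [0.2, 0.1, -1.8]
grip_width: 0.0585
finger_force: 54.5
clock: 7.35
position: [0.4564, 0.12, 0.129]
tool_rot: [3.14, 0.0, 1.869]
force: [-0.0, -1.0, -0.1]
grip_width: 0.0586
finger_force: 54.5
[0.05243072 0.0499705  0.02583931] [ 0.00441053  0.47352374 -0.49755448  2.06775143  0.35372694  0.68063481
 -0.42729929]
```

View pics/c3.png

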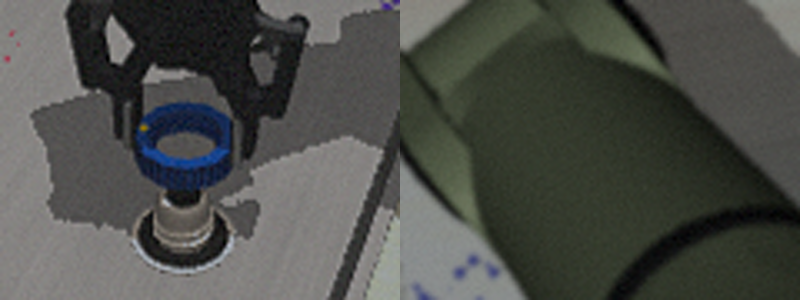

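```bash
python3 -m creep '[[[0,0,0,0.02,0,0,0],[0,0,0,0.01,0,0,0],[0,0,0,0.005,0,0,0],[0,0,0,0.003,0,0,0],[0,0,0,0.002,0,0,0],[0,0,0,0,0,0,0]]]' 40
python3 -m creep '[[[0,0,0,0.003,0,0,0],[0,0,0,0.003,0,0,0],[0,0,0,0,0,0,0]]]'
```

```text
clock: 8.05
position: [0.4561, 0.1199, 0.0884]
tool_rot: [3.141, -0.0, 1.864]
force: [0.4, -0.3, 0.1]
grip_width: 0.059
finger_force: 54.5
clock: 8.35
position: [0.4561, 0.1199, 0.0821]
tool_rot: [3.142, -0.0, 1.864]
force: [0.9, 0.8, -0.9]
grip_width: 0.0586
finger_force: 54.4
```

```bash
python3 -m creep '[[[0,0,0,0.002,0,0,0],[0,0,0,0.002,0,0,0],[0,0,0,0,0,0,0]]]'
python3 -m creep '[[[0,0,0,0.002,0,0,0],[0,0,0,0.002,0,0,0],[0,0,0,0,0,0,0]]]'
```

```text
clock: 8.65
position: [0.456, 0.1199, 0.0781]
tool_rot: [-3.142, -0.0, 1.864]
force: [1.3, 0.0, -1.5]
grip_width: 0.0588
finger_force: 54.4
clock: 8.95
position: [0.4563, 0.1199, 0.0743]
tool_rot: [3.141, -0.0, 1.864]
force: [2.0, 0.5, 1.4]
grip_width: 0.0588
finger_force: 54.7
```

```bash
python3 -m creep '[[[0,0,0,0.001,0,0,0],[0,0,0,0.001,0,0,0],[0,0,0,0,0,0,0]]]'
python3 -c "
from h import *;s=observe();print(s['moment'],s['force'],s['qpos'])"
```

```text
clock: 9.25
position: [0.457, 0.1202, 0.0733]
tool_rot: [3.139, 0.0, 1.864]
force: [-1.9, -1.6, 26.3]
grip_width: 0.0584
finger_force: 57.3
[-0.31322147  0.27935858 -0.02307384] [-1.93070339 -1.58091234 26.28611289] [-0.05339732  0.56872731 -0.42971792  2.10143876  0.44079024  0.55543049
 -0.50950063]
```

```bash
python3 -m creep '[[[0,0,0,-0.0007,0,0,0],[0,0,0,0.0001,0,0,6],[0,0,0,0.0001,0,0,6],[0,0,0,0.0001,0,0,6],[0,0,0,0.0001,0,0,6],[0,0,0,0.0001,0,0,6]]]'
python3 -c "
from h import *;s=observe();print(s['moment'],s['force'],s['qpos'])"
python3 -m creep '[[[0,0,0,0.0001,0,0,6],[0,0,0,0.0001,0,0,6],[0,0,0,0.0001,0,0,6],[0,0,0,0.0001,0,0,6],[0,0,0,0.0001,0,0,6],[0,0,0,0,0,0,0]]]'
python3 -c "
from h import *;s=observe();print(s['moment'],s['force'],s['qpos'])"
```

```text
clock: 9.85
position: [0.457, 0.1202, 0.073]
tool_rot: [3.14, -0.001, 1.336]
force: [3.4, 0.8, 8.3]
grip_width: 0.0583
finger_force: 55.5
[ 0.06640102 -0.66198001  0.02684148] [3.44904084 0.75805392 8.31278061] [-0.15934653  0.55224443 -0.29040651  2.10685519  0.30758625  0.51963712
 -0.9118138 ]
clock: 10.45
position: [0.4568, 0.12, 0.0724]
tool_rot: [3.141, -0.001, 0.813]
force: [2.9, -1.2, 6.8]
grip_width: 0.0588
finger_force: 55.3
[-0.22476893 -0.71591828 -0.13490102] [ 2.89764662 -1.24072074  6.81691202] [-0.26784381  0.54455882 -0.14940476  2.11283461  0.16448785  0.49311294
 -1.29901212]
```

```bash
python3 -m creep '[[[0,0,0,0.0002,0,0,8],[0,0,0,0.0002,0,0,8],[0,0,0,0.0002,0,0,8],[0,0,0,0.0002,0,0,8],[0,0,0,0.0002,0,0,8]]]'
python3 -c "
from h import *;s=observe();print(s['moment'],s['force'],s['qpos'])"
python3 -m creep '[[[0,0,0,0.0002,0,0,8],[0,0,0,0.0002,0,0,8],[0,0,0,0.0002,0,0,8],[0,0,0,0.0002,0,0,8],[0,0,0,0,0,0,0],[0,0,0,0,0,0,0]]]'
python3 -c "
from h import *;s=observe();print(s['moment'],s['force'],s['qpos'])"
```

```text
clock: 10.95
position: [0.4569, 0.1201, 0.0715]
tool_rot: [-3.141, -0.002, 0.113]
force: [0.6, 0.8, 8.3]
grip_width: 0.0587
finger_force: 55.5
[ 0.11872277 -0.4770106   0.09484569] [0.58366873 0.79951425 8.25146208] [-0.41145894  0.54688494  0.0374588   2.12055733 -0.04258897  0.47278078
 -1.79930621]
clock: 11.55
position: [0.4569, 0.1201, 0.0707]
tool_rot: [-3.14, -0.002, -0.44]
force: [1.4, -0.8, 10.2]
grip_width: 0.0583
finger_force: 55.6
[ 0.0238058  -0.64085612 -0.06096913] [ 1.37584701 -0.75367201 10.15922714] [-0.52376155  0.55907329  0.18517882  2.12650446 -0.21611284  0.47115416
 -2.18431685]
```

```bash
python3 -m creep '[[[0,0,0,0.0002,0,0,8],[0,0,0,0.0002,0,0,6],[0,0,0,0,0,0,0],[0,0,0,-0.002,0,0,0],[0,0,0,-0.0012,0,0,0],[0,0,0,0,0,0,0]]]'
python3 -m creep '[[[0,0,0,0.0015,0,0,0],[-1,0,0,0,0,0,0],[-1,0,0,0,0,0,0],[-1,0,0,0,0,0,0]]]'
```

```text
clock: 12.15
position: [0.456, 0.1198, 0.0729]
tool_rot: [-3.142, -0.0, -0.684]
force: [3.4, 0.5, -6.2]
grip_width: 0.0589
finger_force: 54.0
clock: 12.55
position: [0.4558, 0.1198, 0.0715]
tool_rot: [3.141, 0.0, -0.684]
force: [-0.8, -0.2, 0.5]
grip_width: 0.0854
finger_force: 0.0
```

```bash
for i in 1; do :; done; python3 -m creep '[[[-1,0,0,0,0,0,-8.5],[-1,0,0,0,0,0,-8.5],[-1,0,0,0,0,0,-8.5],[-1,0,0,0,0,0,-8.5],[-1,0,0,0,0,0,-8.5],[-1,0,0,0,0,0,-8.5],[-1,0,0,0,0,0,-8.5],[-1,0,0,0,0,0,-8.5],[-1,0,0,0,0,0,-8.5],[-1,0,0,0,0,0,-8.5]]]'
python3 -m creep '[[[-1,0,0,0,0,0,-8.5],[-1,0,0,0,0,0,-8.5],[-1,0,0,0,0,0,-8.5],[-1,0,0,0,0,0,-8.5],[-1,0,0,0,0,0,-8.5],[-1,0,0,0,0,0,-8.5],[-1,0,0,0,0,0,-8.5],[-1,0,0,0,0,0,-8.5],[-1,0,0,0,0,0,-8.5],[-1,0,0,0,0,0,-8.5]]]'
python3 -c "
from h import *;s=observe();print(s['qpos'])"
```

```text
clock: 13.55
position: [0.4559, 0.1197, 0.0715]
tool_rot: [3.142, 0.0, 0.805]
force: [0.5, -0.1, -0.1]
grip_width: 0.0854
finger_force: 0.0
clock: 14.55
position: [0.4559, 0.1197, 0.0715]
tool_rot: [-3.141, 0.0, 2.289]
force: [0.0, -0.4, -0.1]
grip_width: 0.0854
finger_force: 0.0
[ 0.03333499  0.59282236 -0.54513116  2.09868839  0.54706748  0.59105811
 -0.1828451 ]
```

```bash
python3 -m creep '[[[-1,0,0,0,0,0,-8.5],[-1,0,0,0,0,0,-8.5],[-1,0,0,0,0,0,-8.5],[-1,0,0,0,0,0,-8.5],[-1,0,0,0,0,0,-8.5],[-1,0,0,0,0,0,-8.5],[-1,0,0,0,0,0,-8.5],[-1,0,0,0,0,0,-8.5],[-1,0,0,0,0,0,-8.5],[-1,0,0,0,0,0,-8.5]]]'
python3 - <<'E'
from h import *;s=observe();print(s['qpos'])
f=grab_frame("side");g=grab_frame("top")
cv2.imwrite("pics/c4.png",np.hstack([cv2.resize(cv2.cvtColor(x["image"],4)[v:v+60,u:u+80],(400,300),interpolation=2) for x,u,v in((f,275,240),(g,245,220))]))
E
```

```text
clock: 15.55
position: [0.456, 0.1196, 0.0715]
tool_rot: [-3.141, -0.0, -2.511]
force: [0.2, 0.2, 0.5]
grip_width: 0.0852
finger_force: 0.0
[ 0.28430538  0.70595773 -0.90326682  2.08694793  0.83260768  0.76026249
  1.04529483]
```

View pics/c4.png

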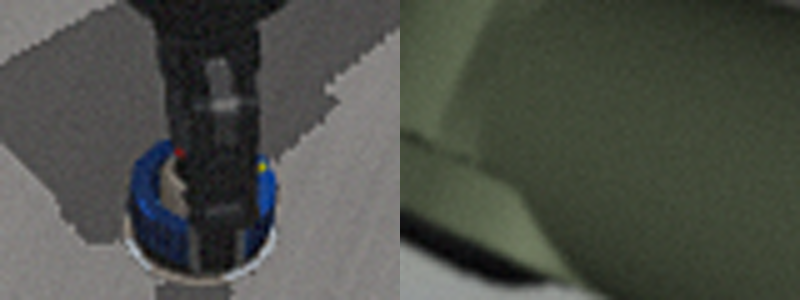

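```bash
python3 -m creep '[[[-1,0,0,0,0,0,-8.5],[-1,0,0,0,0,0,-8.5],[-1,0,0,0,0,0,-8.5],[-1,0,0,0,0,0,-8.5],[-1,0,0,0,0,0,-8.5],[-1,0,0,0,0,0,-2],[0,0,0,0,0,0,0],[0,0,0,0,0,0,0],[0,0,0,0,0,0,0],[0,0,0,0,0,0,0]]]' 40
python3 -c "
from h import *;s=observe();print(s['moment'],s['qpos'])"
```

```text
clock: 16.65
position: [0.456, 0.1198, 0.0717]
tool_rot: [-3.141, -0.0, -1.743]
force: [-1.6, -0.9, 6.2]
grip_width: 0.0588
finger_force: 41.6
[-0.28193151  0.17024464 -0.04567018] [ 0.37979345  0.78469438 -1.06044331  2.08270042  0.94321325  0.86684894
  1.7188291 ]
```

```bash
python3 -m creep '[[[0,0,0,0.0002,0,0,8.5],[0,0,0,0.0002,0,0,8.5],[0,0,0,0.0002,0,0,8.5],[0,0,0,0.0002,0,0,8.5],[0,0,0,0.0002,0,0,8.5],[0,0,0,0.0002,0,0,8.5],[0,0,0,0.0002,0,0,8.5]]]'
python3 -c "
from h import *;s=observe();print(s['moment'])"
python3 -m creep '[[[0,0,0,0.0002,0,0,8.5],[0,0,0,0.0002,0,0,8.5],[0,0,0,0.0002,0,0,8.5],[0,0,0,0.0002,0,0,8.5],[0,0,0,0.0002,0,0,8.5],[0,0,0,0.0002,0,0,8.5],[0,0,0,0.0002,0,0,8.5]]]'
python3 -c "
from h import *;s=observe();print(s['moment'],s['qpos'])"
```

```text
clock: 17.35
position: [0.4562, 0.1205, 0.0705]
tool_rot: [3.141, 0.001, -2.788]
force: [-2.0, 3.7, 5.0]
grip_width: 0.0588
finger_force: 41.9
[0.67897631 0.34589022 0.02710619]
clock: 18.05
position: [0.4568, 0.1209, 0.0694]
tool_rot: [3.139, 0.001, 2.457]
force: [0.8, 4.8, 3.1]
grip_width: 0.0588
finger_force: 42.0
[ 0.85489448 -0.43886215  0.00208685] [ 0.06990471  0.60910561 -0.59682381  2.0970361   0.60013181  0.60463067
 -0.06376409]
```

```bash
python3 -m creep '[[[0,0,0,0.0002,0,0,8.5],[0,0,0,0.0002,0,0,8.5],[0,0,0,0.0002,0,0,8.5],[0,0,0,0.0002,0,0,8.5],[0,0,0,0.0002,0,0,8.5]]]'
python3 -c "
from h import *;s=observe();print(s['moment'])"
python3 -m creep '[[[0,0,0,0.0002,0,0,8.5],[0,0,0,0.0002,0,0,8.5],[0,0,0,0.0002,0,0,8.5],[0,0,0,0,0,0,0]]]'
python3 -c "
from h import *;s=observe();print(s['moment'],s['qpos'])"
```

```text
clock: 18.55
position: [0.4574, 0.1208, 0.0685]
tool_rot: [3.138, -0.001, 1.715]
force: [4.7, 2.6, 4.1]
grip_width: 0.0586
finger_force: 42.1
[ 0.508083   -0.86613722  0.03488188]
clock: 18.95
position: [0.4574, 0.1203, 0.0679]
tool_rot: [3.139, -0.001, 1.273]
force: [5.4, -2.2, 6.3]
grip_width: 0.0595
finger_force: 42.3
[-0.45206254 -1.42537321 -0.0943753 ] [-0.16308064  0.56197718 -0.28619519  2.10894549  0.31658266  0.50728442
 -0.98356658]
```

```bash
for k in 1; do :; done
python3 -m creep '[[[0,0,0,0.0002,0,0,8],[0,0,0,0.0002,0,0,8],[0,0,0,0.0002,0,0,8]]]'
python3 -c "
from h import *;s=observe();print(s['moment'])"
python3 -m creep '[[[0,0,0,0.0002,0,0,8],[0,0,0,0.0002,0,0,8],[0,0,0,0,0,0,0]]]'
python3 -c "
from h import *;s=observe();print(s['moment'],s['qpos'])"
```

```text
clock: 19.25
position: [0.4578, 0.1204, 0.0675]
tool_rot: [3.139, -0.004, 0.855]
force: [5.3, 0.5, 10.9]
grip_width: 0.0587
finger_force: 42.9
[-0.07769936 -1.40522658  0.19196361]
clock: 19.55
position: [0.4578, 0.1204, 0.0673]
tool_rot: [3.14, -0.004, 0.576]
force: [4.4, -1.4, 15.8]
grip_width: 0.0588
finger_force: 43.2
[-0.69320931 -1.12750822  0.06652192] [-0.30568909  0.55360849 -0.1005119   2.1162324   0.1178652   0.47254386
 -1.49104353]
```

```bash
python3 -m creep '[[[0,0,0,0,0,0,8],[0,0,0,0,0,0,8],[0,0,0,0,0,0,8]]]'
python3 -c "
from h import *;s=observe();print(s['moment'])"
python3 -m creep '[[[0,0,0,0,0,0,8],[0,0,0,0,0,0,8]]]'
python3 -c "
from h import *;s=observe();print(s['moment'])"
python3 -m creep '[[[0,0,0,0,0,0,8],[0,0,0,0,0,0,8]]]'
python3 -c "
from h import *;s=observe();print(s['moment'],s['qpos'])"
```

```text
clock: 19.85
position: [0.4582, 0.1204, 0.0673]
tool_rot: [-3.141, -0.005, 0.157]
force: [6.5, -1.4, 13.2]
grip_width: 0.0586
finger_force: 43.2
[-0.41914969 -1.5403416   0.25711953]
clock: 20.05
position: [0.4582, 0.1202, 0.0673]
tool_rot: [-3.14, -0.005, -0.123]
force: [7.3, -2.1, 13.4]
grip_width: 0.0587
finger_force: 43.2
[-0.76461623 -1.4902319   0.25027427]
clock: 20.25
position: [0.4581, 0.12, 0.0672]
tool_rot: [-3.139, -0.004, -0.402]
force: [5.2, -3.1, 13.5]
grip_width: 0.0585
finger_force: 43.3
[-1.15251305 -1.07246218  0.28632644] [-0.50253245  0.56366371  0.15833435  2.12623543 -0.189202    0.45988499
 -2.17172051]
```

```bash
python3 -m creep '[[[0,0,0,0,0,0,0],[-1,0,0,0,0,0,0],[-1,0,0,0,0,0,0],[-1,0,0,0,0,0,0]]]'
python3 -c "
from h import *;s=observe();print(s['moment'])"
python3 -m creep '[[[-1,0,0,0,0,0,-8.4],[-1,0,0,0,0,0,-8.4],[-1,0,0,0,0,0,-8.4],[-1,0,0,0,0,0,-8.4],[-1,0,0,0,0,0,-8.4],[-1,0,0,0,0,0,-8.4],[-1,0,0,0,0,0,-8.4],[-1,0,0,0,0,0,-8.4],[-1,0,0,0,0,0,-8.4],[-1,0,0,0,0,0,-8.4]]]'
python3 -m creep '[[[-1,0,0,0,0,0,-8.4],[-1,0,0,0,0,0,-8.4],[-1,0,0,0,0,0,-8.4],[-1,0,0,0,0,0,-8.4],[-1,0,0,0,0,0,-8.4],[-1,0,0,0,0,0,-8.4],[-1,0,0,0,0,0,-8.4],[-1,0,0,0,0,0,-8.4],[-1,0,0,0,0,0,-8.4],[-1,0,0,0,0,0,-8.4]]]'
python3 -m creep '[[[-1,0,0,0,0,0,-8.4],[-1,0,0,0,0,0,-8.4],[-1,0,0,0,0,0,-8.4],[-1,0,0,0,0,0,-8.4],[-1,0,0,0,0,0,-8.4],[-1,0,0,0,0,0,0]]]'
python3 -c "
from h import *;s=observe();print(s['moment'],s['qpos'])"
```

```text
clock: 20.65
position: [0.4558, 0.1199, 0.0661]
tool_rot: [3.142, 0.0, -0.396]
force: [-0.6, -0.4, -0.1]
grip_width: 0.0854
finger_force: 0.0
[ 0.02190265 -0.04243891 -0.00143027]
clock: 21.65
position: [0.4558, 0.1198, 0.066]
tool_rot: [-3.141, 0.0, 1.076]
force: [0.1, 0.1, 0.0]
grip_width: 0.0855
finger_force: 0.0
clock: 22.65
position: [0.4559, 0.1197, 0.066]
tool_rot: [-3.141, -0.0, 2.542]
force: [-0.6, -0.7, -0.0]
grip_width: 0.0856
finger_force: 0.0
clock: 23.25
position: [0.4558, 0.1196, 0.0659]
tool_rot: [3.141, -0.001, -3.012]
force: [-0.3, 0.3, -0.4]
grip_width: 0.0853
finger_force: 0.0
[-0.00981569  0.01597032  0.00271168] [ 0.21568836  0.67724912 -0.80052201  2.09226525  0.77472418  0.69728181
  0.59552841]
```

```bash
python3 -m creep '[[[-1,-0.0016,0.0004,-0.0012,0,0,0],[-1,0,0,0,0,0,0],[0,0,0,0,0,0,0],[0,0,0,0,0,0,0],[0,0,0,0,0,0,0],[0,0,0,0,0,0,0]]]' 50
python3 -c "
from h import *;s=observe();print(s['moment'])"
python3 -m creep '[[[0,0,0,0,0,0,8],[0,0,0,0,0,0,8]]]'
python3 -c "
from h import *;s=observe();print(s['moment'])"
python3 -m creep '[[[0,0,0,0,0,0,8],[0,0,0,0,0,0,8]]]'
python3 -c "
from h import *;s=observe();print(s['moment'])"
```

```text
clock: 23.85
position: [0.4576, 0.1205, 0.0678]
tool_rot: [-3.141, 0.001, -3.015]
force: [-2.9, -2.9, 15.2]
grip_width: 0.0587
finger_force: 50.0
[-0.54566609  0.74597274  0.02043365]
clock: 24.05
position: [0.458, 0.1206, 0.0679]
tool_rot: [3.141, 0.001, 2.984]
force: [-0.6, -1.4, 11.6]
grip_width: 0.0587
finger_force: 50.7
[-0.32011163  0.30566123  0.21155346]
clock: 24.25
position: [0.458, 0.1205, 0.0679]
tool_rot: [3.141, 0.001, 2.704]
force: [-1.5, -2.4, 10.9]
grip_width: 0.0583
finger_force: 51.0
[-0.55719796  0.28816713  0.26987146]
```

```bash
python3 -m creep '[[[0,0,0,-0.0008,0,0,4],[0,0,0,0,0,0,6],[0,0,0,0,0,0,6]]]'
python3 -c "
from h import *;s=observe();print(s['moment'])"
python3 -m creep '[[[0,0,0,0,0,0,6],[0,0,0,0,0,0,6]]]'
python3 -c "
from h import *;s=observe();print(s['moment'])"
```

```text
clock: 24.55
position: [0.4572, 0.1203, 0.0681]
tool_rot: [-3.141, -0.0, 2.426]
force: [-2.3, 0.1, -0.5]
grip_width: 0.0583
finger_force: 54.8
[-0.18758718  0.40388847  0.0888148 ]
clock: 24.75
position: [0.4571, 0.1203, 0.068]
tool_rot: [-3.141, 0.0, 2.217]
force: [-1.8, -1.1, -1.2]
grip_width: 0.0582
finger_force: 54.8
[-0.10671399  0.54115621  0.27425365]
```

```bash
python3 -m creep '[[[0,0,0,0.0001,0,0,5],[0,0,0,0.0001,0,0,5]]]'
python3 -c "
from h import *;s=observe();print(s['moment'])"
python3 -m creep '[[[0,0,0,0.0001,0,0,4]]]'
python3 -c "
from h import *;s=observe();print(s['moment'])"
```

```text
clock: 24.95
position: [0.4571, 0.1203, 0.0679]
tool_rot: [-3.141, 0.0, 2.044]
force: [-3.0, -1.5, 3.6]
grip_width: 0.0585
finger_force: 55.4
[-0.31113523  0.51094448  0.64226021]
clock: 25.05
position: [0.4572, 0.1203, 0.0679]
tool_rot: [-3.141, 0.001, 1.974]
force: [-2.3, -1.4, 4.7]
grip_width: 0.0584
finger_force: 55.6
[-0.3826327   0.6201022   0.71446498]
```

```bash
python3 -m creep '[[[0,0,0,0,0,0,-0.5]]]'
python3 -c "
from h import *;s=observe();print(s['moment'],s['tool_rot'])"
```

```text
clock: 25.15
position: [0.4572, 0.1204, 0.0679]
tool_rot: [-3.141, 0.001, 1.985]
force: [-4.6, -2.1, 3.3]
grip_width: 0.0584
finger_force: 55.2
[-0.3620038   0.77440767 -0.16914567] [-3.14104068e+00  5.69143533e-04  1.98499761e+00]
```

```bash
python3 -m creep '[[[-1,0,0,0,0,0,0],[-1,0,0,0,0,0,0],[-1,0,0,0,0,0,0],[-1,0,0,0,0,0,0],[-1,0,0,-0.02,0,0,0],[-1,0,0,-0.05,0,0,0],[-1,0,0,-0.05,0,0,0],[-1,0,0,-0.05,0,0,0],[-1,0,0,0,0,0,0]]]'
python3 - <<'E'
from h import *
f=grab_frame("side")
cv2.imwrite("pics/c5.png",cv2.resize(cv2.cvtColor(f["image"],4)[240:300,275:355],(640,480),interpolation=2))
from meas import cloud
P,C=cloud(f,(292,342,255,302)); b=(C[:,2]>1.5*C[:,0])&(C[:,2]>60)
print(b.sum(),np.percentile(P[b,2],[50,90,95,99]),np.median(P[b],0))
E
```

```text
clock: 26.05
position: [0.4598, 0.1214, 0.2433]
tool_rot: [3.133, 0.002, 1.986]
force: [-0.7, -0.1, -0.8]
grip_width: 0.0854
finger_force: 0.0
267 [0.0824 0.0842 0.0847 0.0956] [0.4502 0.1292 0.0824]
```

View pics/c5.png

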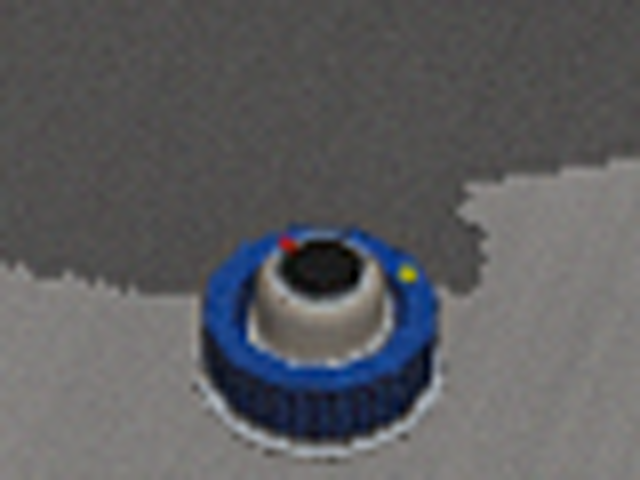

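The picture shows the ring level on the seal around the outlet, dot up at (408,272), with the red tick at (288,243). The gripper is clear of it, so I'm handing in.

```bash
python3 -c "
from workcell import *
print(job_done())"
```

```text
the job is handed in; nothing more can be done
None
```

The blue lock ring is screwed onto the outlet, dot up, level on the seal and released, after about 1.3 turns; turning resistance peaked at about 0.71 N m, a hair over the 0.7 snug limit but under 1 N m, and I handed the job in at about 26 s.

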